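# Tip the lid off the pot under the draining shelf

## Robot

A 6-joint arm with a two-finger parallel gripper is mounted at the origin on the work surface. World frame = base frame: x ahead of the robot, y to its left, z up, the work surface at z = 0. Lengths are in m, angles in rad, forces in N, time in s.
With the tool pointing down it reaches from about 0.275 to 0.975 m from the base axis. Payload 8.4 kg.
Tool frame: the origin (TCP) lies on the centre line of the jaws, within the pads' length; the fingertips stand 11 mm ahead of it and the grasp point (between the pads) lies 8 mm behind it; z points along the fingers, y is the line along which they close (so a half turn about z gives the same grasp; the last joint's range is limited). The gripper opens to 92 mm and grips with 3 to 60 N. Pads are 20 mm wide; open, the fingers measure 128 mm over their backs; the gripper's body (75 mm by 189 mm) begins 69 mm behind the grasp point.
Start: joints at [-1.135, 0.353, 1.633, -0, 1.155, -0.002], TCP at [0.265, -0.566, 0.226] pointing down, gripper open.
Joint ranges: [-2.63, 2.63], [-0.92, 2.1], [0.06, 2.66], [-1.3, 4.44], [0, 2.69], [-3.02, 3.02]. Speed limits (rad/s): [2.22, 2.22, 2.79, 3.14, 3.14, 3.14].

## Interface

Orientations are given as a unit quaternion [x, y, z, w].
In Python, from bench import env gives the robot as it stands.
- The arm moves only by the shell command python3 -m crank 'ROWS' [FORCE]. ROWS is JSON, a list of rows, each an object with "dr": the turn, a rotation vector about the tool's x, y, z in rad, a list of three; "slide": the shift along the tool's x, y, z in mm, a list of three; "grip": the finger opening in mm, from 0 to 91.9. In form: [{"dr": [ax, ay, az], "slide": [x, y, z], "grip": grip}, ...]. A call has 1 to 12 rows; each row is the pose to reach, as a shift and turn from the pose commanded when the call began, along the tool's axes at that moment; what a row does not reach only later rows make up. A row lasts 1/12 s, in which the tool goes at most 41.7 mm and 7.16 degrees, less where a joint would pass 70% of its speed; a pose out of reach is approached as far as the arm can. A call with a gripper value outside its range is refused whole. The fingers move at their own pace and stop on an object; FORCE is the grip in N (left out, the last holds). Time passes only in rows, so rows that repeat a pose let the fingers close. It gives the time, the measured TCP pose, the force, the opening and the grip force at its end, in the units of the state.
- env.state(): the state, without advancing time (a new reading comes with each control period).
- env.get_image(name): name is "side" or "top" or "wrist"; returns the picture (420x560x3 uint8, blue, green, red); there is no depth.
- env.calibration(name): a dict with "mtx" (3x3 intrinsics, pixels), "R" (3x3) and "t" (3): a world point X has camera coordinates R X + t. Camera axes: x right, y down, z forward; pixel columns grow to the right and rows downward; lengths in m; the calibration is good to about 2 mm. A picture is of the moment at which its call begins: read the wrist's pose just before it. calibration takes no time and is no camera call; for the wrist camera it gives the pose at the moment of the call.
- env.job_done(): hands the job in; it is judged then, once.
The state is a dict: "time": time; "joint_pos": joint angles; "joint_velocities": joint speeds; "joint_efforts": joint torques, N m; "tool_pos": TCP position; "tool_rot": TCP orientation; "contact_force": force on the tool from outside, world axes, zero at the start; "ft_torque": the same for the moment, N m; "finger_gap": opening from 0.0 (shut) to 1.0 (fully open); "grip_force": force on a finger pad.
Only numpy, scipy, OpenCV 4.12 (cv2) and the standard library are available. Lean on these libraries where they do the work, as an engineer would, in place of code of your own. Each camera call takes 0.05 s, during which the arm holds its last target. There are 200 camera calls.

## Task

Take the flat lid with the long side tab off the small enamel pot that stands under the draining shelf: first tip it up by its tab, about 20 degrees, with the opposite edge still resting on the pot's rim, and keep it so for half a second so that the drops run back, then lift it off. Lay it gently, top side up and flat, centred on the top plate of the round drip stand, with the tab straight above the stand's spout, and let go. The height of the stand's plate has to be felt for; do not strike the shelf, and leave the pot and everything else standing where it is.

Things in the scene. Friction and masses are not known exactly. Their poses are not given: they have to be found in the camera images.
- lid: Red plastic lid, about 100 g: round flange 128 mm across, 4 mm thick; under it a solid plug 8 mm deep, 108 mm across, bevelled to 100 mm at its flat bottom, loose in the pot's mouth (3 mm play all round); a tab (see lid_tab) along the lid's own -x. Origin: on the axis in the plane of the flange's underside, 8 mm above the plug's bottom, at rim height when on the pot. z up through its top.
- lid_tab (a point): Where to grip the tab: 88 mm from the lid's axis along lid -x, half-way up the tab, 3 mm above the flange's underside. The tab is straight and flat, 16 mm wide with upright sides, 6 mm thick, and ends 102 mm from the axis. Pinched by its sides (along lid y) with 15 to 20 N the lid stays rigid in the grip, so it tips as the tool turns.
- lid_far (a point): Point of the lid's edge across from the tab: 64 mm from the axis along lid +x, at the flange's underside. It rests on the pot's rim and is the edge on which the lid tips.
- pot: White enamel pot, loose, 0.85 kg, outer diameter 120 mm, wall 3 mm, rim 90 mm above its underside; bail handle folded down at its side. Origin: centre of its underside; z up. It stands on the board (z = 0) under the shelf; the lid's tab sticks out beyond the shelf's front edge, to the robot's right.
- rack: Fixed slatted steel shelf on four thin legs, 300 mm wide (y), 196 mm deep (along +x from its front edge, which faces the robot's right); underside 225 mm at the sides, else 235 mm, top 247 mm above the board. Origin: on the board below mid front edge. lid_tab is 24 to 32 mm in front of that edge, so an upright gripper hits the shelf: lean its body away from it about 45 degrees before tipping.
- stand: Round aluminium drip stand, fixed: dish 140 mm across with an 11 mm wall, a spout 31 mm wide, 8 mm high out to 120 mm from its axis along its own -x, and on a stem a flat plate 90 mm across for the lid. The plate's top is set 30 to 75 mm above the board, not reported: feel for it with a few newtons; it yields only above about 40 N. Origin: centre of its underside; z up.
- spout (a point): Point in the stand's spout 88 mm from the stand's axis along the stand's -x, 8 mm above the board: lid_tab belongs straight above it.
- jar_a: Upturned glass jar 78 mm across, 112 mm high, standing on the shelf; origin: centre of its underside. To be left alone.
- jar_b: Second upturned glass jar, same size, on the shelf. To be left alone.
- jar_c: Third upturned glass jar, same size, on the board at the left, beyond the shelf. To be left alone.
- tamper: Wooden tamper standing under the shelf beside the pot, 48 mm across, 143 mm high; origin: centre of its underside. To be left alone.
- spare_lid: Round jar lid without a tab, 82 mm across, 14 mm high, flat on the board; origin: centre of its underside. Not the lid meant; to be left alone.
- tongs: Aluminium jar tongs lying on the board at the right, 210 mm long (along its x), 50 mm wide, 13 mm high; origin: its pivot, on the board. To be left alone.
- bowl: White bowl 110 mm across, 45 mm high, on the board near the drip stand; origin: centre of its underside. To be left alone.
Not all that is in view belongs to the job. What is shaped like the pot but turquoise is not meant. What is shaped like the stand but brown is not meant.

How it is judged:
On the way:
1. the lid is tipped up by more than 15 degrees, tab side up, while its far edge is still on the pot's rim (within 10 mm of the rim's height, lid axis within 30 mm of the pot's) (angle between lid's own z axis and vertical between 0.262 and 0.9 rad and z of lid_far in the frame of pot between 0.08 and 0.1 m and z of lid_tab in the frame of pot above 0.115 m and horizontal distance between lid and pot below 0.03 m), for 0.3 s.
At the end, for the whole second after the job is handed in: The lid lies at rest, top up and level within 4.5 degrees, on the drip stand's plate, its axis within 15 mm of the stand's axis and its tab point within 22 mm (horizontally) of the point in the spout; the pot stands upright within 20 mm of where it was (horizontal distance between lid and stand below 0.015 m and horizontal distance between lid_tab and spout below 0.022 m and angle between lid's own z axis and vertical below 0.08 rad and contact force between lid and stand above 0.3 N and z of lid in the frame of stand above 0.034 m and linear speed of lid below 0.02 m/s and distance of pot from where it was at the start of the episode below 0.02 m and angle between pot's own z axis and vertical below 0.06 rad); the robot touches nothing.
It fails at once if the lid is pressed hard on the stand (over 15 N) (contact force between lid and stand above 15 N).
It fails at once if the lid is dropped: it falls free (no finger on it) faster than 0.35 m/s, about 6 mm of fall (contact force between the fingers and lid below 0.05 N and linear speed of lid above 0.35 m/s).
It fails at once if the robot strikes the shelf (over 8 N) (contact force between any of the arm, the fingers and rack above 8 N).
It fails at once if the pot is dragged more than 30 mm or tipped (distance of pot from where it was at the start of the episode above 0.03 m or angle between pot's own z axis and vertical above 0.2 rad).
It fails at once if a bystander is moved more than 20 mm (distance of any of jar_a, jar_b, jar_c, tamper, spare_lid, tongs, bowl from where it was at the start of the episode above 0.02 m).
It also fails if it takes over 48 s, if anything falls off the work surface, if the arm or the gripper's body presses on something with over 40 N, if the wrist force passes 120 N, or if a joint passes its speed limit or range.

## Working session

There is one attempt and no reset: what is moved stays moved. The work goes in short steps, Python scripts to look and compute and a shell command to move; the robot and the scene stay as the last step left them, time stands still between calls to the robot, and variables do not carry over. Pictures are saved under pics/ and viewed, at most 10 in all, crops included, and the job is handed in when it is done.

```bash
mkdir -p pics; ls; python3 - <<'E'
from bench import env
import cv2
s=env.state();print(s)
for n in("side","top"):
    im=env.get_image(n);cv2.imwrite(f"pics/{n}0.png",im)
    c=env.calibration(n);print(n,c)
E
```

```text
pics
{'time': 0.0, 'joint_pos': array([-1.13537698e+00,  3.53624125e-01,  1.63410403e+00,  9.86934341e-06,
        1.15523096e+00, -2.39369210e-03]), 'joint_velocities': array([ 6.52427676e-05, -1.04493424e-03, -1.41140530e-03,  1.11186059e-03,
        2.20940862e-04,  2.32550063e-04]), 'joint_efforts': array([-7.92125484e-04, -5.93856633e+01, -3.34214973e+01,  6.94172247e-02,
        2.33536377e-02, -1.70564308e-04]), 'tool_pos': array([ 0.2647809 , -0.56561685,  0.22489158]), 'tool_rot': array([ 9.76135701e-01,  2.17160372e-01, -1.42367294e-04, -6.68248878e-04]), 'contact_force': array([ 0.13538555,  0.8156419 , -0.44422361]), 'ft_torque': array([0.02124857, 0.05153773, 0.03867628]), 'grip_force': 0.0, 'finger_gap': 1.0015166430611349}
side {'mtx': array([[433.24783364,   0.        , 279.88469518],
       [  0.        , 433.24783364, 204.45490894],
       [  0.        ,   0.        ,   1.        ]]), 'R': array([[ 0.99448088, -0.1038923 ,  0.01463454],
       [-0.07162233, -0.77417478, -0.62890671],
       [ 0.07666825,  0.62438754, -0.77734303]]), 't': array([-0.46937915,  0.1072672 ,  1.34341214])}
top {'mtx': array([[458.72822875,   0.        , 285.4706495 ],
       [  0.        , 458.72822875, 208.43903156],
       [  0.        ,   0.        ,   1.        ]]), 'R': array([[ 0.01353565, -0.99988415,  0.00696214],
       [-0.98906311, -0.01441124, -0.1467872 ],
       [ 0.14687053, -0.00489914, -0.98914359]]), 't': array([-0.05734384,  0.48691511,  1.32456725])}
```

View pics/side0.png

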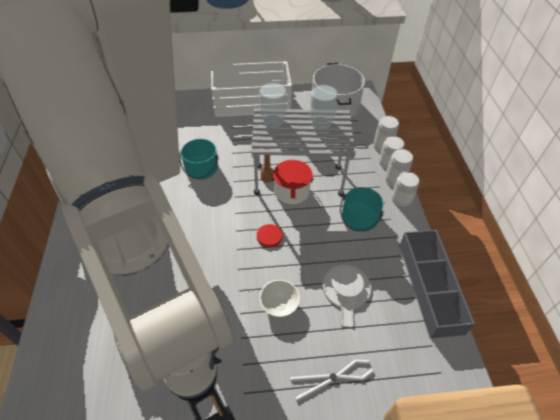

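View pics/top0.png

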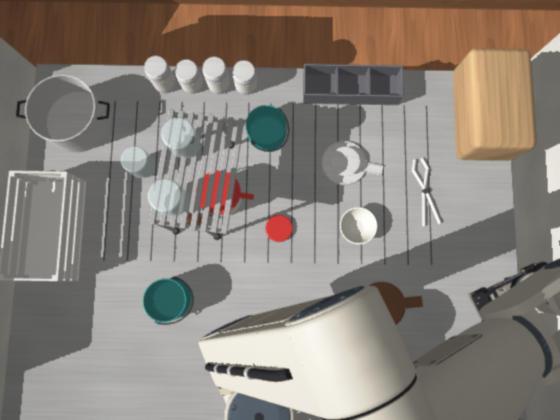

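The side view shows the red lid at (293,175) with its tab end at (293,197), under the shelf. The stand is at (347,285) with its spout to (347,322), and the bowl is at (280,299). In the top view the tab end is at (253,196), the stand at (347,162) and the spout end at (383,169). I'll enlarge both areas to take measurements.

```bash
cat > h.py <<'E'
import numpy as np, cv2
from bench import env
def ray(c,uv):
    d=c["R"].T@np.linalg.inv(c["mtx"])@np.array([uv[0],uv[1],1.]); return -c["R"].T@c["t"],d
def onz(c,uv,z):
    o,d=ray(c,uv); return o+d*(z-o[2])/d[2]
def proj(c,X):
    p=c["mtx"]@(c["R"]@np.asarray(X)+c["t"]); return p[:2]/p[2]
def tri(c1,u1,c2,u2):
    A=[];b=[]
    for c,u in((c1,u1),(c2,u2)):
        o,d=ray(c,u);d/=np.linalg.norm(d);P=np.eye(3)-np.outer(d,d);A.append(P);b.append(P@o)
    A=np.vstack(A);b=np.hstack(b);x=np.linalg.lstsq(A,b,rcond=None)[0];return x,np.linalg.norm(A@x-b)
def red(im):
    h=cv2.cvtColor(im,cv2.COLOR_BGR2HSV);return (((h[...,0]<8)|(h[...,0]>172))&(h[...,1]>150)&(h[...,2]>70)).astype(np.uint8)
E
python3 - <<'E'
from h import *
s=cv2.imread("pics/side0.png");t=cv2.imread("pics/top0.png")
for n,im in(("side",s),("top",t)):
    c=env.calibration(n);k,l,st,ce=cv2.connectedComponentsWithStats(red(im))
    for i in range(1,k):
        if st[i][4]>30: print(n,st[i],ce[i].round(1),onz(c,ce[i],.094).round(3))
a=cv2.resize(s[120:340,220:420],None,fx=2.7,fy=2.7,interpolation=3)
b=cv2.resize(t[100:250,150:400],None,fx=1.0*594/150/1.9,fy=594/150/1.9,interpolation=3)
cv2.imwrite("pics/side_c.png",a);cv2.imwrite("pics/top_c.png",b)
E
```

```text
side [272 161  40  37 879] [292.3 174.8] [0.525 0.137 0.094]
side [257 225  25  22 444] [269.3 235.3] [ 0.43  -0.092  0.094]
top [211 171   9  42 147] [214.6 190. ] [0.529 0.153 0.094]
top [220 173  10  41 144] [224.6 192. ] [0.524 0.124 0.094]
top [201 174   8  34 124] [204.2 190.4] [0.528 0.182 0.094]
top [231 181  22  28 171] [238.9 194.7] [0.517 0.083 0.094]
top [266 215  26  26 536] [278.7 227.7] [ 0.424 -0.032  0.094]
```

View pics/side_c.png

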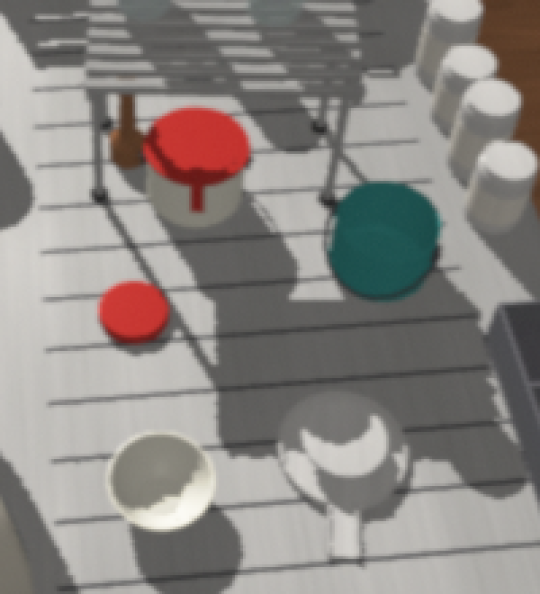

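In the crop, the lid is fully visible. The dish spans columns 277 to 411 with its spout end at about (344,562), the plate is a disc near (345,440), and the rack's front feet are at (100,195) and (328,200).

```bash
python3 - <<'E'
from h import *
from scipy.optimize import least_squares
im=cv2.imread("pics/side0.png");c=env.calibration("side")
k,l,st,ce=cv2.connectedComponentsWithStats(red(im));i=[i for i in range(1,k) if st[i][4]>700][0]
m=(l==i).astype(np.uint8)
m=cv2.resize(m*255,None,fx=4,fy=4,interpolation=1);cs,_=cv2.findContours((m>127).astype(np.uint8),0,1)
p=max(cs,key=cv2.contourArea)[:,0]/4-.375
P=np.array([onz(c,q,.094)[:2] for q in p])
f=least_squares(lambda v:np.hypot(*(P-v[:2]).T)-.064,[.525,.14],loss="soft_l1",f_scale=.002).x
r=np.hypot(*(P-f).T);print("lid c",f.round(4),"med err",np.median(abs(r-.064)))
T=P[r>.075];print("tab max",r.max(),"dir",np.degrees(np.arctan2(*(T.mean(0)-f)[::-1])),"tip",P[r>.094].mean(0) if (r>.094).any() else 0)
print("tab pt",f+.088*(T.mean(0)-f)/np.linalg.norm(T.mean(0)-f))
# rack front feet & stand guesses
for q in((100,195),(328,200)): print("foot",onz(c,(220+q[0]/2.7,120+q[1]/2.7),0).round(3))
for q in((277,452),(411,452)): print("dish edge z11",onz(c,(220+q[0]/2.7,120+q[1]/2.7),.011).round(3))
print("spout end z8",onz(c,(220+344/2.7,120+560/2.7),.008).round(3))
print("bowl",onz(c,(220+161/2.7,120+481/2.7),.045).round(3))
t=cv2.imread("pics/top0.png")
cv2.imwrite("pics/top_c2.png",cv2.resize(t[125:215,300:400],None,fx=6,fy=6,interpolation=3))
E
```

```text
lid c [0.5253 0.1395] med err 0.0027654730952806975
tab max 0.09736838373336705 dir -96.45915620906179 tip [0.51433123 0.04383423]
tab pt [0.51535185 0.05207195]
foot [0.41  0.154 0.   ]
foot [0.695 0.12  0.   ]
dish edge z11 [ 0.57  -0.229  0.011]
dish edge z11 [ 0.712 -0.242  0.011]
spout end z8 [ 0.618 -0.352  0.008]
bowl [ 0.443 -0.267  0.045]
```

View pics/top_c2.png

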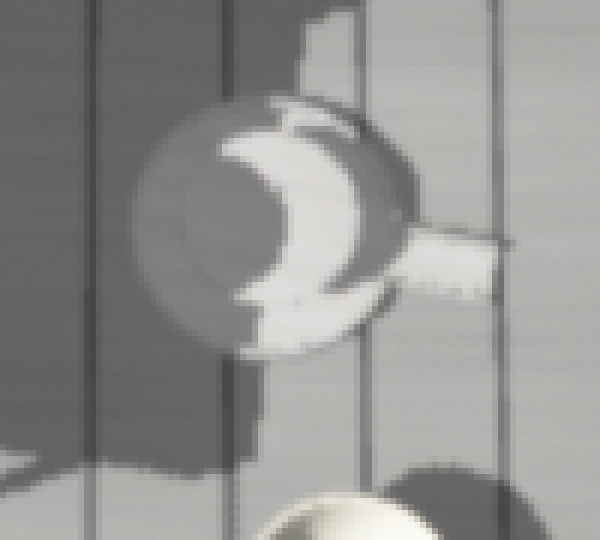

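The top crop shows the dish from columns 132 to 420 and rows 95 to 358, with the spout end centred near (504,271).

```bash
python3 - <<'E'
from h import *
c=env.calibration("top");s=env.calibration("side")
g=lambda x,y,z:onz(c,(300+x/6,125+y/6),z)
C=g(276,227,.009);S=g(504,270,.006)
print("dish",C,"spout end",S,"len",np.linalg.norm((S-C)[:2]),"ang",np.degrees(np.arctan2(*(S-C)[1::-1])))
for z in(.03,.05,.075):print("plate",z,g(272,218,z).round(4),"width",g(185,218,z)[1]-g(360,218,z)[1], "side", onz(s,(220+345/2.7,120+440/2.7),z).round(3))
print("tab end top",onz(c,(253,196.5),.096),"bowl",onz(c,(358.5,226),.04))
E
```

```text
dish [ 0.63613817 -0.23478018  0.009     ] spout end [ 0.61606645 -0.35203539  0.006     ] len 0.11896074617043711 ang -99.71373034008668
plate 0.03 [ 0.6354 -0.2299  0.03  ] width 0.08841149563260567 side [ 0.64  -0.232  0.03 ]
plate 0.05 [ 0.6303 -0.2271  0.05  ] width 0.08710369067772819 side [ 0.635 -0.242  0.05 ]
plate 0.075 [ 0.6239 -0.2237  0.075 ] width 0.08546893448413129 side [ 0.629 -0.255  0.075]
tab end top [0.51175974 0.04259875 0.096     ] bowl [ 0.43796508 -0.26618777  0.04      ]
```

```bash
cat >> h.py <<'E'
from scipy.spatial.transform import Rotation as Ro
def pose(az,L):  # tool leaning L deg, z_t horizontal part along azimuth az (deg)
    a,L=np.radians([az,L]);u=np.array([np.cos(a),np.sin(a),0]);e=np.array([0,0,1.])
    z=np.sin(L)*u-np.cos(L)*e;y=np.array([np.sin(a),-np.cos(a),0]);return np.column_stack([np.cross(y,z),y,z])
def go(p,R,p0=None,R0=None):
    s=env.state();R0=Ro.from_quat(s["tool_rot"]).as_matrix() if R0 is None else R0;p0=s["tool_pos"] if p0 is None else p0
    print("dr",Ro.from_matrix(R0.T@R).as_rotvec().round(4).tolist(),"slide",(R0.T@(np.asarray(p)-p0)*1e3).round(1).tolist())
E
python3 - <<'E'
from h import *
R=pose(83.5,50);tab=np.array([.5148,.0525,.093]);go(tab-.2*R[:,2],R)
E
```

```text
dr [0.4427, 0.7932, -0.9522] slide [408.3, -323.3, 3.8]
```

```bash
R='{"dr":[0.443,0.793,-0.952],"slide":[408,-323,4],"grip":40}'; python3 -m crank '[{"dr":[0.443,0.793,-0.952],"slide":[408,-323,4],"grip":40},{"dr":[0.443,0.793,-0.952],"slide":[408,-323,4],"grip":40},{"dr":[0.443,0.793,-0.952],"slide":[408,-323,4],"grip":40},{"dr":[0.443,0.793,-0.952],"slide":[408,-323,4],"grip":40},{"dr":[0.443,0.793,-0.952],"slide":[408,-323,4],"grip":40},{"dr":[0.443,0.793,-0.952],"slide":[408,-323,4],"grip":40},{"dr":[0.443,0.793,-0.952],"slide":[408,-323,4],"grip":40},{"dr":[0.443,0.793,-0.952],"slide":[408,-323,4],"grip":40},{"dr":[0.443,0.793,-0.952],"slide":[408,-323,4],"grip":40},{"dr":[0.443,0.793,-0.952],"slide":[408,-323,4],"grip":40},{"dr":[0.443,0.793,-0.952],"slide":[408,-323,4],"grip":40},{"dr":[0.443,0.793,-0.952],"slide":[408,-323,4],"grip":40}]'
python3 - <<'E'
from h import *
R=pose(83.5,50);tab=np.array([.5148,.0525,.093]);go(tab-.2*R[:,2],R);print(env.state()["joint_pos"].round(3))
E
```

```text
time: 1.1
tool_pos: [0.4891, -0.1175, 0.2201]
tool_rot: [0.675, 0.604, 0.316, -0.283]
contact_force: [-0.4, 0.7, 0.2]
finger_gap: 0.435
grip_force: 0.0
dr [-0.002, -0.0025, 0.0007] slide [13.1, 6.3, 13.4]
[-0.698  0.463  1.796  0.696  1.492 -0.868]
```

```bash
python3 -m crank '[{"dr":[0,0,0],"slide":[0,0,0],"grip":40},{"dr":[0,0,0],"slide":[0,0,0],"grip":40}]'
python3 - <<'E'
from h import *
R=pose(83.5,50);tab=np.array([.5148,.0525,.093]);go(tab-.2*R[:,2],R)
c=env.calibration("wrist");im=env.get_image("wrist");cv2.imwrite("pics/w1.png",im)
np.savez("w1.npz",**c)
print("expected tab end px",proj(c,[.5133,.0387,.096]),proj(c,[.5253,.1395,.094]))
E
```

```text
time: 1.27
tool_pos: [0.4884, -0.1169, 0.2213]
tool_rot: [0.675, 0.605, 0.314, -0.282]
contact_force: [-0.2, 0.0, 0.4]
finger_gap: 0.433
grip_force: 0.0
dr [-0.003, 0.0007, 0.0014] slide [11.8, 7.1, 13.6]
expected tab end px [278.96389554 187.42757607] [278.68776702 132.43908017]
```

View pics/w1.png

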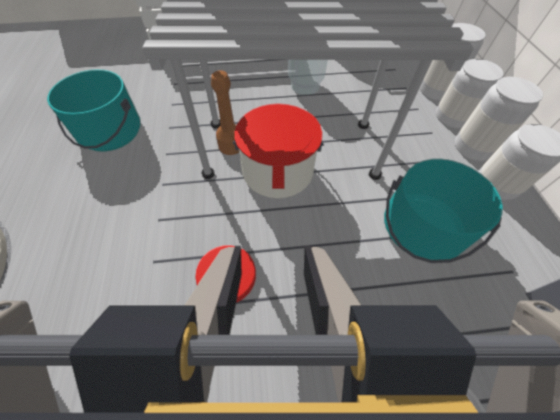

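The wrist view shows the lid centre near (278,134), the tab end near (278,188) and the shelf's front edge at rows 45 to 50. I'll fit these.

```bash
cat > fit.py <<'E'
from h import *
from scipy.optimize import least_squares
def lidfit(im,c,z=.094,g=(.525,.14)):
    k,l,st,ce=cv2.connectedComponentsWithStats(red(im));pp=proj(c,[*g,z]);i=min(range(1,k),key=lambda i:np.hypot(*(ce[i]-pp)) if st[i][4]>700 else 1e9)
    m=cv2.resize((l==i).astype(np.uint8)*255,None,fx=4,fy=4,interpolation=1);cs,_=cv2.findContours((m>127).astype(np.uint8),0,1)
    p=max(cs,key=cv2.contourArea)[:,0]/4-.375;P=np.array([onz(c,q,z)[:2] for q in p])
    f=least_squares(lambda v:np.hypot(*(P-v[:2]).T)-.064,g,loss="soft_l1",f_scale=.001).x
    r=np.hypot(*(P-f).T);T=P[(r>.072)&(r<.099)];d=T.mean(0)-f
    print("px",ce[i],"lid",f.round(4),"err",np.median(abs(r-.064)).round(4),"rmax",r.max().round(4),"tabdir",np.degrees(np.arctan2(d[1],d[0])).round(2),"tabpt",(f+.088*d/np.linalg.norm(d)).round(4))
E
python3 - <<'E'
from fit import *
c=dict(np.load("w1.npz"));im=cv2.imread("pics/w1.png");lidfit(im,c)
for q in((150,50),(470,48)):print("edge",onz(c,q,.235).round(3))
R=pose(83.5,50);tab=np.array([.5148,.0525,.093]);print(env.state()["tool_pos"])
E
```

```text
px [277.87080689 136.67905712] lid [0.5242 0.1393] err 0.0016 rmax 0.0998 tabdir -96.71 tabpt [0.5139 0.0519]
edge [0.394 0.112 0.235]
edge [0.703 0.081 0.235]
[ 0.48826821 -0.11820205  0.22146434]
```

```bash
python3 - <<'E'
from h import *
a=np.radians(83.4);R=pose(83.4,50);tab=np.array([.5241-.089*np.cos(a),.1394-.089*np.sin(a),.093]);print(tab)
go(tab-.055*R[:,2],R);go(tab+.005*R[:,2],R)
E
```

```text
[0.51387059 0.05098982 0.093     ]
dr [-0.0029, 0.0013, 0.002] slide [11.7, 6.5, 158.5]
dr [-0.0029, 0.0013, 0.002] slide [11.8, 6.6, 218.5]
```

```bash
python3 -m crank '[{"dr":[0,0,0],"slide":[6,3,30],"grip":40},{"dr":[0,0,0],"slide":[12,6.5,60],"grip":40},{"dr":[0,0,0],"slide":[12,6.5,95],"grip":40},{"dr":[0,0,0],"slide":[12,6.5,130],"grip":40},{"dr":[0,0,0],"slide":[12,6.5,158],"grip":36},{"dr":[0,0,0],"slide":[12,6.5,158],"grip":36},{"dr":[0,0,0],"slide":[12,6.5,158],"grip":36}]'
python3 - <<'E'
from h import *
a=np.radians(83.4);R=pose(83.4,50);tab=np.array([.5241-.089*np.cos(a),.1394-.089*np.sin(a),.093])
go(tab+.005*R[:,2],R)
from fit import lidfit
c=env.calibration("wrist");im=env.get_image("wrist");cv2.imwrite("pics/w2.png",im);lidfit(im,c)
E
```

```text
time: 1.9
tool_pos: [0.509, 0.0079, 0.1289]
tool_rot: [0.676, 0.603, 0.315, -0.282]
contact_force: [0.8, 0.1, 0.4]
finger_gap: 0.392
grip_force: 0.0
dr [-0.0022, 0.0008, 0.0003] slide [0.4, 0.1, 61.3]
px [273.44914793 159.23930384] lid [0.5245 0.1402] err 0.0014 rmax 0.1004 tabdir -96.9 tabpt [0.514  0.0529]
```

View pics/w2.png

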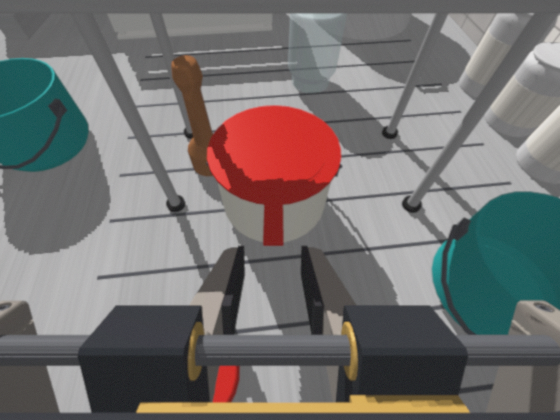

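The tab end at (273,243) is centred between the fingers. I'll go in and close.

```bash
python3 -m crank '[{"dr":[0,0,0],"slide":[0,0,20],"grip":36},{"dr":[0,0,0],"slide":[0,0,40],"grip":36},{"dr":[0,0,0],"slide":[0,0,55],"grip":36},{"dr":[0,0,0],"slide":[0,0,61],"grip":36},{"dr":[0,0,0],"slide":[0,0,61],"grip":36},{"dr":[0,0,0],"slide":[0,0,61],"grip":10},{"dr":[0,0,0],"slide":[0,0,61],"grip":10},{"dr":[0,0,0],"slide":[0,0,61],"grip":10},{"dr":[0,0,0],"slide":[0,0,61],"grip":10},{"dr":[0,0,0],"slide":[0,0,61],"grip":10},{"dr":[0,0,0],"slide":[0,0,61],"grip":10}]' 18
```

```text
time: 2.87
tool_pos: [0.5152, 0.0543, 0.0904]
tool_rot: [0.676, 0.604, 0.315, -0.281]
contact_force: [-0.5, -1.5, 2.1]
finger_gap: 0.171
grip_force: 18.0
```

```bash
python3 - <<'E'
from h import *
s=env.state();print(s["tool_pos"],s["contact_force"],s["ft_torque"],s["joint_pos"].round(2))
R0=Ro.from_quat(s["tool_rot"]).as_matrix();p=s["tool_pos"]
a=np.radians(83.4);u=np.array([np.cos(a),np.sin(a),0]);v=np.array([np.sin(a),-np.cos(a),0])
far=np.array([.5243,.1397,.090])+.064*u
print(R0[:,1])
for d in range(4,25,4):
    r=Ro.from_rotvec(v*np.radians(d)).as_matrix()   # rotation lifting tab?
    t=far+r@(p-far); print(d,(t-p).round(4)); go(t,r@R0,p,R0)
E
```

```text
[0.51519438 0.05430903 0.09035958] [-0.49291102 -1.52747088  2.10642674] [-0.19613711 -0.04138281 -0.06733065] [-0.41  0.59  1.99  0.94  1.13 -0.98]
[ 0.99350356 -0.11379566  0.00110243]
4 [ 0.      0.0003 -0.0105]
dr [-0.0001, 0.0698, -0.0] slide [-7.8, -0.0, 7.0]
8 [ 0.0002  0.0014 -0.0209]
dr [-0.0002, 0.1396, -0.0] slide [-15.1, -0.0, 14.5]
12 [ 0.0004  0.0032 -0.0312]
dr [-0.0003, 0.2094, -0.0] slide [-21.8, -0.0, 22.5]
16 [ 0.0007  0.0057 -0.0413]
dr [-0.0004, 0.2793, -0.0] slide [-28.0, -0.0, 31.0]
20 [ 0.001   0.0089 -0.0513]
dr [-0.0006, 0.3491, -0.0001] slide [-33.5, -0.0, 39.8]
24 [ 0.0015  0.0127 -0.061 ]
dr [-0.0007, 0.4189, -0.0001] slide [-38.4, -0.1, 49.1]
```

```bash
python3 - <<'E'
from h import *
s=env.state();R0=Ro.from_quat(s["tool_rot"]).as_matrix();p=s["tool_pos"]
a=np.radians(83.4);u=np.array([np.cos(a),np.sin(a),0]);v=np.array([np.sin(a),-np.cos(a),0])
far=np.array([.5243,.1397,.090])+.062*u
for d in (3,6,9,12,15,18,21):
    r=Ro.from_rotvec(-v*np.radians(d)).as_matrix()
    t=far+r@(p-far)+[0,0,.001]; go(t,r@R0,p,R0)
E
```

```text
dr [0.0001, -0.0524, 0.0] slide [6.8, 0.0, -5.5]
dr [0.0002, -0.1047, 0.0] slide [13.1, 0.0, -9.9]
dr [0.0002, -0.1571, 0.0] slide [19.7, 0.0, -14.1]
dr [0.0003, -0.2094, 0.0] slide [26.4, 0.0, -17.9]
dr [0.0004, -0.2618, 0.0] slide [33.3, 0.0, -21.3]
dr [0.0005, -0.3142, 0.0001] slide [40.5, 0.1, -24.4]
dr [0.0006, -0.3665, 0.0001] slide [47.7, 0.1, -27.1]
```

```bash
python3 -m crank '[{"dr":[0,-0.026,0],"slide":[3.6,0,-3],"grip":10},{"dr":[0,-0.052,0],"slide":[6.8,0,-5.5],"grip":10},{"dr":[0,-0.078,0],"slide":[10,0,-7.7],"grip":10},{"dr":[0,-0.105,0],"slide":[13.1,0,-9.9],"grip":10}]'; python3 - <<'E'
from h import *
s=env.state();print(s["ft_torque"])
E
```

```text
time: 3.2
tool_pos: [0.5148, 0.0554, 0.1064]
tool_rot: [0.692, 0.618, 0.279, -0.249]
contact_force: [0.6, 0.4, -0.5]
finger_gap: 0.172
grip_force: 18.0
[-0.36851022 -0.05299814 -0.04150806]
```

```bash
python3 - <<'E'
from h import *
s=env.state();R0=Ro.from_quat(s["tool_rot"]).as_matrix();p=s["tool_pos"]
a=np.radians(83.4);u=np.array([np.cos(a),np.sin(a),0]);v=np.array([np.sin(a),-np.cos(a),0])
far=np.array([.5243,.1397,.090])+.062*u
for d in (3,6,9,12,15):
    r=Ro.from_rotvec(-v*np.radians(d)).as_matrix()
    t=far+r@(p-far); go(t,r@R0,p,R0)
E
```

```text
dr [0.0001, -0.0524, 0.0001] slide [6.1, 0.0, -4.8]
dr [0.0001, -0.1047, 0.0001] slide [12.4, 0.0, -9.3]
dr [0.0002, -0.1571, 0.0002] slide [18.9, 0.0, -13.4]
dr [0.0002, -0.2094, 0.0002] slide [25.7, 0.0, -17.2]
dr [0.0003, -0.2618, 0.0003] slide [32.6, 0.0, -20.6]
```

```bash
python3 -m crank '[{"dr":[0,-0.026,0],"slide":[3,0,-2.4],"grip":10},{"dr":[0,-0.052,0],"slide":[6.1,0,-4.8],"grip":10},{"dr":[0,-0.078,0],"slide":[9.2,0,-7.1],"grip":10},{"dr":[0,-0.105,0],"slide":[12.4,0,-9.3],"grip":10},{"dr":[0,-0.131,0],"slide":[15.6,0,-11.4],"grip":10},{"dr":[0,-0.157,0],"slide":[18.9,0,-13.4],"grip":10},{"dr":[0,-0.183,0],"slide":[22.3,0,-15.4],"grip":10},{"dr":[0,-0.209,0],"slide":[25.7,0,-17.2],"grip":10},{"dr":[0,-0.235,0],"slide":[29.1,0,-19],"grip":10},{"dr":[0,-0.262,0],"slide":[32.6,0,-20.6],"grip":10},{"dr":[0,-0.262,0],"slide":[32.6,0,-20.6],"grip":10}]'
python3 - <<'E'
from h import *
s=env.state();print(s["ft_torque"])
cv2.imwrite("pics/s2.png",env.get_image("side")[60:260,200:420]);cv2.imwrite("pics/w3.png",env.get_image("wrist"))
E
python3 -c "
import cv2
a=cv2.resize(cv2.imread('pics/s2.png'),(440,400));b=cv2.resize(cv2.imread('pics/w3.png')[:,:],(360,270));b=cv2.copyMakeBorder(b,0,130,0,0,0)
cv2.imwrite('pics/c3.png',cv2.hconcat([a,b]))"
```

```text
time: 4.12
tool_pos: [0.5162, 0.0651, 0.1447]
tool_rot: [0.722, 0.645, 0.186, -0.165]
contact_force: [0.6, -0.4, -0.8]
finger_gap: 0.171
grip_force: 18.0
[-0.47182268 -0.01096898  0.02323216]
```

View pics/c3.png

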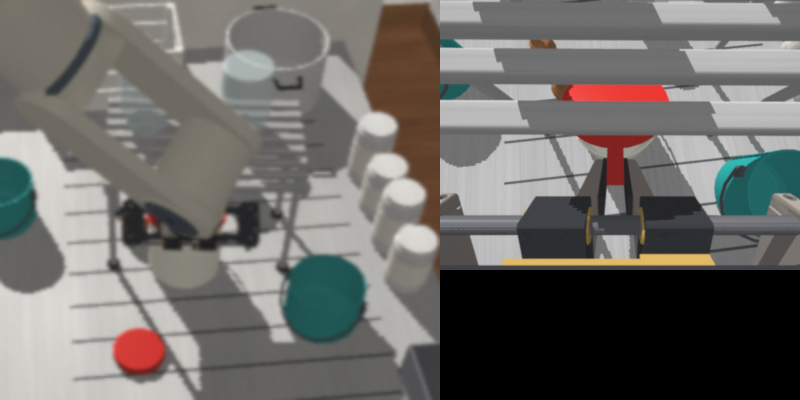

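The lid is tipped in the grip at about 21°, and the pot and shelf are undisturbed. I'll hold it there.

```bash
python3 -m crank '[{"dr":[0,0,0],"slide":[0,0,0],"grip":10},{"dr":[0,0,0],"slide":[0,0,0],"grip":10},{"dr":[0,0,0],"slide":[0,0,0],"grip":10},{"dr":[0,0,0],"slide":[0,0,0],"grip":10},{"dr":[0,0,0],"slide":[0,0,0],"grip":10},{"dr":[0,0,0],"slide":[0,0,0],"grip":10},{"dr":[0,0,0],"slide":[0,0,0],"grip":10}]'
python3 - <<'E'
from h import *
s=env.state();R0=Ro.from_quat(s["tool_rot"]).as_matrix();p=s["tool_pos"]
a=np.radians(83.4);v=np.array([np.sin(a),-np.cos(a),0])
go(p+[0,-.01,.02],R0)
go(p+[0,-.02,.04],R0)
go(p+[-.01,-.2,.05],Ro.from_rotvec(v*np.radians(21)).as_matrix()@R0)
E
```

```text
time: 4.8
tool_pos: [0.5159, 0.0646, 0.1437]
tool_rot: [0.722, 0.645, 0.186, -0.166]
contact_force: [0.3, 0.5, -0.2]
finger_gap: 0.174
grip_force: 18.0
dr [0.0, 0.0, 0.0] slide [1.0, 1.1, -22.3]
dr [0.0, 0.0, 0.0] slide [1.9, 2.3, -44.6]
dr [-0.0005, 0.3665, -0.0002] slide [-150.8, 12.8, -140.4]
```

```bash
python3 -m crank '[{"dr":[0,0,0],"slide":[0.5,0.5,-8],"grip":10},{"dr":[0,0,0],"slide":[1,1,-16],"grip":10},{"dr":[0,0,0],"slide":[1.5,1.5,-27],"grip":10},{"dr":[0,0,0],"slide":[2,2,-38],"grip":10},{"dr":[0,0,0],"slide":[2,2,-45],"grip":10},{"dr":[0,0,0],"slide":[-15,4,-54],"grip":10},{"dr":[0,0,0],"slide":[-39,5,-66],"grip":10},{"dr":[0,0,0],"slide":[-66,7,-80],"grip":10},{"dr":[0,0,0],"slide":[-93,9,-96],"grip":10},{"dr":[0,0,0],"slide":[-120,11,-112],"grip":10},{"dr":[0,0,0],"slide":[-147,12,-130],"grip":10},{"dr":[0,0,0],"slide":[-147,12,-130],"grip":10}]'
python3 - <<'E'
from h import *
# lid pose in tool: at grasp, tool TCP p_g, R_g ; lid origin (.5243,.1397,.090), az 83.4
Rg=Ro.from_quat([.676,.604,.315,-.281]).as_matrix();pg=np.array([.5152,.0543,.0904])
lid=np.array([.5243,.1397,.090]);Rl=Ro.from_euler("z",83.4,degrees=True).as_matrix()
Rtl=Rg.T@Rl;ptl=Rg.T@(lid-pg);np.savez("tl.npz",R=Rtl,p=ptl)
st=np.array([.6365,-.2345,0]);Rs=Ro.from_euler("z",80.3,degrees=True).as_matrix()
R=Rs@Rtl.T
for z in(.150,.100):
    print(st+[0,0,z]-R@ptl);go(st+[0,0,z]-R@ptl,R)
s=env.state();RR=Ro.from_quat(s["tool_rot"]).as_matrix();print("lid now",s["tool_pos"]+RR@ptl, (RR@Rtl)[:,2])
E
```

```text
time: 5.8
tool_pos: [0.5069, -0.1325, 0.1875]
tool_rot: [0.724, 0.644, 0.186, -0.164]
contact_force: [-0.3, 0.7, -0.9]
finger_gap: 0.171
grip_force: 18.0
[ 0.62279499 -0.31928291  0.1504    ]
dr [-0.0299, 0.3699, 0.0402] slide [-168.9, 136.8, -49.8]
[ 0.62279499 -0.31928291  0.1004    ]
dr [-0.0299, 0.3699, 0.0402] slide [-192.9, 136.7, -6.0]
lid now [ 0.51572125 -0.05303385  0.15604029] [0.04007479 0.35948693 0.9322892 ]
```

```bash
python3 -m crank '[{"dr":[-0.005,0.06,0.007],"slide":[-25,20,-9],"grip":10},{"dr":[-0.01,0.12,0.014],"slide":[-53,42,-18],"grip":10},{"dr":[-0.015,0.18,0.02],"slide":[-80,65,-27],"grip":10},{"dr":[-0.02,0.24,0.027],"slide":[-108,88,-36],"grip":10},{"dr":[-0.025,0.3,0.034],"slide":[-135,111,-43],"grip":10},{"dr":[-0.03,0.37,0.04],"slide":[-160,130,-48],"grip":10},{"dr":[-0.03,0.37,0.04],"slide":[-169,137,-50],"grip":10},{"dr":[-0.03,0.37,0.04],"slide":[-169,137,-50],"grip":10},{"dr":[-0.03,0.37,0.04],"slide":[-169,137,-50],"grip":10},{"dr":[-0.03,0.37,0.04],"slide":[-169,137,-50],"grip":10}]'
python3 - <<'E'
from h import *
s=env.state();t=np.load("tl.npz");RR=Ro.from_quat(s["tool_rot"]).as_matrix();print("lid now",s["tool_pos"]+RR@t["p"], (RR@t["R"])[:,2],(RR@t["R"])[:,0],s["ft_torque"])
from fit import lidfit
w=env.get_image("wrist");c=env.calibration("wrist");np.savez("w4.npz",**c);cv2.imwrite("pics/w4.png",w)
im=env.get_image("side");cv2.imwrite("pics/s4.png",im);zl=(s["tool_pos"]+RR@t["p"])[2]+.004
lidfit(im,env.calibration("side"),zl,(.6365,-.2345));lidfit(w,c,zl,(.6365,-.2345))
E
python3 -c "
import cv2
a=cv2.resize(cv2.imread('pics/s4.png')[180:380,240:440],(400,400));b=cv2.resize(cv2.imread('pics/w4.png'),(400,300));b=cv2.copyMakeBorder(b,0,100,0,0,0)
cv2.imwrite('pics/c4.png',cv2.hconcat([a,b]))"
```

```text
time: 6.63
tool_pos: [0.6226, -0.3126, 0.1497]
tool_rot: [0.691, 0.586, 0.322, -0.275]
contact_force: [0.0, -0.7, -0.9]
finger_gap: 0.17
grip_force: 18.0
lid now [ 0.63595936 -0.22778307  0.14951568] [ 0.00182786 -0.00300056  0.99999383] [0.16420524 0.98642261 0.00265969] [-0.56671046  0.02181116  0.03456697]
px [355.91192518 256.31410756] lid [ 0.6388 -0.2239] err 0.0018 rmax 0.0641 tabdir nan tabpt [nan nan]
px [272.29409825 173.9599956 ] lid [ 0.6361 -0.2269] err 0.0017 rmax 0.0995 tabdir -99.29 tabpt [ 0.6219 -0.3137]fit.py:8: RuntimeWarning: Mean of empty slice.
  r=np.hypot(*(P-f).T);T=P[(r>.072)&(r<.099)];d=T.mean(0)-f
  ret = um.true_divide(
```

View pics/c4.png

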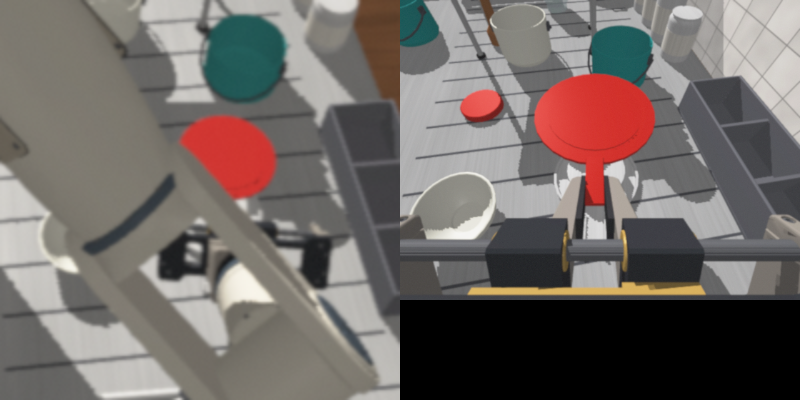

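The lid is held level at the predicted place. I'll settle over the stand's axis at lid z = 0.09.

```bash
cat > tgt.py <<'E'
from h import *
import sys
t=np.load("tl.npz");st=np.array([.6375,-.235,0]);R=Ro.from_euler("z",80.3,degrees=True).as_matrix()@t["R"].T
s=env.state();RR=Ro.from_quat(s["tool_rot"]).as_matrix()
print("lid",(s["tool_pos"]+RR@t["p"]).round(4),"z",(RR@t["R"])[:,2].round(4),"az",np.degrees(np.arctan2(*(RR@t["R"])[1::-1,0])).round(2),"F",s["contact_force"].round(2),"M",s["ft_torque"].round(2))
go(st+[0,0,float(sys.argv[1])]-R@t["p"],R)
E
python3 tgt.py .09
```

```text
lid [ 0.6361 -0.2276  0.1501] z [ 0.0012 -0.0023  1.    ] az 80.57 F [-0.22  0.27 -0.87] M [-0.51  0.04 -0.01]
dr [-0.0046, -0.0021, 0.0019] slide [-50.5, 2.2, 33.0]
```

```bash
python3 -m crank '[{"dr":[-0.0046,-0.002,0.002],"slide":[-12,1,8],"grip":10},{"dr":[-0.0046,-0.002,0.002],"slide":[-28,2,18],"grip":10},{"dr":[-0.0046,-0.002,0.002],"slide":[-42,2,28],"grip":10},{"dr":[-0.0046,-0.002,0.002],"slide":[-50.5,2.2,33],"grip":10},{"dr":[-0.0046,-0.002,0.002],"slide":[-50.5,2.2,33],"grip":10},{"dr":[-0.0046,-0.002,0.002],"slide":[-50.5,2.2,33],"grip":10}]'; python3 tgt.py .087;python3 tgt.py .08
```

```text
time: 7.23
tool_pos: [0.6232, -0.3204, 0.0873]
tool_rot: [0.693, 0.584, 0.323, -0.274]
contact_force: [0.5, -0.3, -1.3]
finger_gap: 0.17
grip_force: 18.0
lid [ 0.637  -0.2356  0.0871] z [ 0.0028 -0.0032  1.    ] az 80.22 F [ 0.53 -0.27 -1.3 ] M [-0.5   0.    0.01]
dr [-0.0011, -0.0027, -0.0034] slide [0.6, 0.5, 0.5]
lid [ 0.637  -0.2356  0.0871] z [ 0.0028 -0.0032  1.    ] az 80.22 F [ 0.53 -0.27 -1.3 ] M [-0.5   0.    0.01]
dr [-0.0011, -0.0027, -0.0034] slide [-4.8, 0.5, 5.0]
```

```bash
cat > ck.py <<'E'
from bench import env
import sys
s=env.state();F=s["contact_force"];M=s["ft_torque"];p=s["tool_pos"]
print("z",p[2].round(4),"Fz",F[2].round(2),"Mx",M[0].round(3));sys.exit(int(F[2]>1.5 or abs(M[0]+.5)>.22))
E
c(){ python3 ck.py; }
python3 -m crank '[{"dr":[0,0,0],"slide":[-0.8,0,0.6],"grip":10},{"dr":[0,0,0],"slide":[-1.5,0,1.3],"grip":10}]' >/dev/null && c &&
python3 -m crank '[{"dr":[0,0,0],"slide":[-0.8,0,0.6],"grip":10},{"dr":[0,0,0],"slide":[-1.5,0,1.3],"grip":10}]' >/dev/null && c &&
python3 -m crank '[{"dr":[0,0,0],"slide":[-0.8,0,0.6],"grip":10},{"dr":[0,0,0],"slide":[-1.5,0,1.3],"grip":10}]' >/dev/null && c &&
python3 -m crank '[{"dr":[0,0,0],"slide":[-0.8,0,0.6],"grip":10},{"dr":[0,0,0],"slide":[-1.5,0,1.3],"grip":10}]' >/dev/null && c &&
python3 -m crank '[{"dr":[0,0,0],"slide":[-0.8,0,0.6],"grip":10},{"dr":[0,0,0],"slide":[-1.5,0,1.3],"grip":10}]' >/dev/null && c &&
python3 -m crank '[{"dr":[0,0,0],"slide":[-0.8,0,0.6],"grip":10},{"dr":[0,0,0],"slide":[-1.5,0,1.3],"grip":10}]' >/dev/null && c &&
python3 -m crank '[{"dr":[0,0,0],"slide":[-0.8,0,0.6],"grip":10},{"dr":[0,0,0],"slide":[-1.5,0,1.3],"grip":10}]' >/dev/null && c &&
python3 -m crank '[{"dr":[0,0,0],"slide":[-0.8,0,0.6],"grip":10},{"dr":[0,0,0],"slide":[-1.5,0,1.3],"grip":10}]' >/dev/null && c &&
python3 -m crank '[{"dr":[0,0,0],"slide":[-0.8,0,0.6],"grip":10},{"dr":[0,0,0],"slide":[-1.5,0,1.3],"grip":10}]' >/dev/null && c &&
python3 -m crank '[{"dr":[0,0,0],"slide":[-0.8,0,0.6],"grip":10},{"dr":[0,0,0],"slide":[-1.5,0,1.3],"grip":10}]' >/dev/null && c
python3 tgt.py .06
```

```text
z 0.0874 Fz -1.49 Mx -0.513
z 0.0853 Fz -1.47 Mx -0.552
z 0.083 Fz -0.96 Mx -0.519
z 0.0808 Fz -0.8 Mx -0.5
z 0.0787 Fz -1.13 Mx -0.585
z 0.0767 Fz -0.83 Mx -0.563
z 0.0747 Fz -1.38 Mx -0.527
z 0.0728 Fz -1.55 Mx -0.535
z 0.0708 Fz -1.36 Mx -0.558
z 0.0688 Fz -0.9 Mx -0.493
lid [ 0.6375 -0.2358  0.0685] z [ 0.001  -0.0012  1.    ] az 80.23 F [-1.01 -0.01 -0.9 ] M [-0.49  0.01  0.01]
dr [0.0002, -0.001, -0.0017] slide [-6.0, -0.0, 6.0]
```

```bash
c(){ python3 ck.py; }
python3 -m crank '[{"dr":[0,0,0],"slide":[-0.8,0,0.6],"grip":10},{"dr":[0,0,0],"slide":[-1.5,0,1.3],"grip":10}]' >/dev/null && c &&
python3 -m crank '[{"dr":[0,0,0],"slide":[-0.8,0,0.6],"grip":10},{"dr":[0,0,0],"slide":[-1.5,0,1.3],"grip":10}]' >/dev/null && c &&
python3 -m crank '[{"dr":[0,0,0],"slide":[-0.8,0,0.6],"grip":10},{"dr":[0,0,0],"slide":[-1.5,0,1.3],"grip":10}]' >/dev/null && c &&
python3 -m crank '[{"dr":[0,0,0],"slide":[-0.8,0,0.6],"grip":10},{"dr":[0,0,0],"slide":[-1.5,0,1.3],"grip":10}]' >/dev/null && c &&
python3 -m crank '[{"dr":[0,0,0],"slide":[-0.8,0,0.6],"grip":10},{"dr":[0,0,0],"slide":[-1.5,0,1.3],"grip":10}]' >/dev/null && c &&
python3 -m crank '[{"dr":[0,0,0],"slide":[-0.8,0,0.6],"grip":10},{"dr":[0,0,0],"slide":[-1.5,0,1.3],"grip":10}]' >/dev/null && c &&
python3 -m crank '[{"dr":[0,0,0],"slide":[-0.8,0,0.6],"grip":10},{"dr":[0,0,0],"slide":[-1.5,0,1.3],"grip":10}]' >/dev/null && c &&
python3 -m crank '[{"dr":[0,0,0],"slide":[-0.8,0,0.6],"grip":10},{"dr":[0,0,0],"slide":[-1.5,0,1.3],"grip":10}]' >/dev/null && c &&
python3 -m crank '[{"dr":[0,0,0],"slide":[-0.8,0,0.6],"grip":10},{"dr":[0,0,0],"slide":[-1.5,0,1.3],"grip":10}]' >/dev/null && c &&
python3 -m crank '[{"dr":[0,0,0],"slide":[-0.8,0,0.6],"grip":10},{"dr":[0,0,0],"slide":[-1.5,0,1.3],"grip":10}]' >/dev/null && c
python3 tgt.py .04
```

```text
z 0.0668 Fz -0.2 Mx -0.571
z 0.0648 Fz -0.22 Mx -0.504
z 0.0628 Fz -0.94 Mx -0.554
z 0.0609 Fz -1.27 Mx -0.498
z 0.0589 Fz -0.93 Mx -0.62
z 0.0569 Fz -0.51 Mx -0.529
z 0.0549 Fz -0.76 Mx -0.545
z 0.0529 Fz -1.03 Mx -0.513
z 0.0509 Fz -1.62 Mx -0.527
z 0.049 Fz -0.89 Mx -0.542
lid [ 0.6375 -0.2354  0.0486] z [ 0.001  -0.0012  1.    ] az 80.23 F [-0.07  0.26 -0.89] M [-0.54  0.03  0.02]
dr [0.0002, -0.001, -0.0017] slide [-6.3, -0.0, 5.8]
```

Now 1 mm steps.

```bash
c(){ python3 ck.py; }
python3 -m crank '[{"dr":[0,0,0],"slide":[-0.4,0,0.3],"grip":10},{"dr":[0,0,0],"slide":[-0.8,0,0.6],"grip":10}]' >/dev/null && c &&
python3 -m crank '[{"dr":[0,0,0],"slide":[-0.4,0,0.3],"grip":10},{"dr":[0,0,0],"slide":[-0.8,0,0.6],"grip":10}]' >/dev/null && c &&
python3 -m crank '[{"dr":[0,0,0],"slide":[-0.4,0,0.3],"grip":10},{"dr":[0,0,0],"slide":[-0.8,0,0.6],"grip":10}]' >/dev/null && c &&
python3 -m crank '[{"dr":[0,0,0],"slide":[-0.4,0,0.3],"grip":10},{"dr":[0,0,0],"slide":[-0.8,0,0.6],"grip":10}]' >/dev/null && c &&
python3 -m crank '[{"dr":[0,0,0],"slide":[-0.4,0,0.3],"grip":10},{"dr":[0,0,0],"slide":[-0.8,0,0.6],"grip":10}]' >/dev/null && c &&
python3 -m crank '[{"dr":[0,0,0],"slide":[-0.4,0,0.3],"grip":10},{"dr":[0,0,0],"slide":[-0.8,0,0.6],"grip":10}]' >/dev/null && c &&
python3 -m crank '[{"dr":[0,0,0],"slide":[-0.4,0,0.3],"grip":10},{"dr":[0,0,0],"slide":[-0.8,0,0.6],"grip":10}]' >/dev/null && c &&
python3 -m crank '[{"dr":[0,0,0],"slide":[-0.4,0,0.3],"grip":10},{"dr":[0,0,0],"slide":[-0.8,0,0.6],"grip":10}]' >/dev/null && c &&
python3 -m crank '[{"dr":[0,0,0],"slide":[-0.4,0,0.3],"grip":10},{"dr":[0,0,0],"slide":[-0.8,0,0.6],"grip":10}]' >/dev/null && c &&
python3 -m crank '[{"dr":[0,0,0],"slide":[-0.4,0,0.3],"grip":10},{"dr":[0,0,0],"slide":[-0.8,0,0.6],"grip":10}]' >/dev/null && c
python3 tgt.py .04
```

```text
z 0.048 Fz -1.56 Mx -0.528
z 0.0471 Fz -0.05 Mx -0.545
z 0.0461 Fz 0.4 Mx -0.525
z 0.045 Fz 0.1 Mx -0.564
z 0.044 Fz -0.34 Mx -0.546
z 0.043 Fz -0.8 Mx -0.557
z 0.042 Fz -1.66 Mx -0.558
z 0.041 Fz -1.82 Mx -0.559
z 0.04 Fz -0.23 Mx -0.576
z 0.0391 Fz -0.21 Mx -0.364
lid [ 0.6374 -0.236   0.0388] z [ 9.0e-04 -1.3e-03  1.0e+00] az 80.23 F [-0.29  0.1  -0.21] M [-0.36 -0.02  0.04]
dr [0.0002, -0.0011, -0.0017] slide [1.6, -0.0, -0.1]
```

```bash
c(){ python3 ck.py; }
python3 -m crank '[{"dr":[0,0,0],"slide":[-0.2,0,0.15],"grip":10},{"dr":[0,0,0],"slide":[-0.4,0,0.3],"grip":10}]' >/dev/null && c &&
python3 -m crank '[{"dr":[0,0,0],"slide":[-0.2,0,0.15],"grip":10},{"dr":[0,0,0],"slide":[-0.4,0,0.3],"grip":10}]' >/dev/null && c &&
python3 -m crank '[{"dr":[0,0,0],"slide":[-0.2,0,0.15],"grip":10},{"dr":[0,0,0],"slide":[-0.4,0,0.3],"grip":10}]' >/dev/null && c
python3 tgt.py .04
```

```text
z 0.0389 Fz 2.19 Mx -0.153
lid [ 0.6375 -0.236   0.0386] z [ 8.0e-04 -1.5e-03  1.0e+00] az 80.23 F [-0.84 -0.36  2.19] M [-0.15 -0.03  0.11]
dr [0.0003, -0.0014, -0.0015] slide [1.8, -0.1, -0.2]
```

The lid touches the plate at about 3 N, with the plate top about 31 mm up. I'll release and back out along the tool axis.

```bash
python3 -m crank '[{"dr":[0,0,0],"slide":[0,0,0],"grip":20},{"dr":[0,0,0],"slide":[0,0,0],"grip":26},{"dr":[0,0,0],"slide":[0,0,0],"grip":36},{"dr":[0,0,0],"slide":[0,0,0],"grip":40},{"dr":[0,0,0],"slide":[0,0,0],"grip":40}]' && python3 ck.py; python3 -m crank '[{"dr":[0,0,0],"slide":[0,0,-5],"grip":40},{"dr":[0,0,0],"slide":[0,0,-15],"grip":40},{"dr":[0,0,0],"slide":[0,0,-30],"grip":40},{"dr":[0,0,0],"slide":[0,0,-50],"grip":40},{"dr":[0,0,0],"slide":[0,0,-80],"grip":40},{"dr":[0,0,0],"slide":[0,0,-110],"grip":40},{"dr":[0,0,0],"slide":[0,0,-140],"grip":40},{"dr":[0,0,0],"slide":[0,0,-140],"grip":40},{"dr":[0,0,0],"slide":[0,0,-140],"grip":40}]'
python3 - <<'E'
from fit import *
w=env.get_image("wrist");c=env.calibration("wrist");cv2.imwrite("pics/w5.png",w);lidfit(w,c,.0425,(.6375,-.235))
np.savez("w5.npz",**c)
E
```

```text
time: 12.82
tool_pos: [0.6236, -0.3207, 0.0385]
tool_rot: [0.692, 0.585, 0.323, -0.273]
contact_force: [-0.6, -0.4, -0.1]
finger_gap: 0.435
grip_force: 0.0
z 0.0385 Fz -0.15 Mx -0.348
time: 13.57
tool_pos: [0.6056, -0.4291, 0.1304]
tool_rot: [0.693, 0.585, 0.323, -0.271]
contact_force: [-0.0, 0.5, -1.0]
finger_gap: 0.435
grip_force: 0.0
px [271.38056931 148.66181931] lid [ 0.6366 -0.2343] err 0.0019 rmax 0.0993 tabdir -99.43 tabpt [ 0.6222 -0.3211]
```

View pics/w5.png

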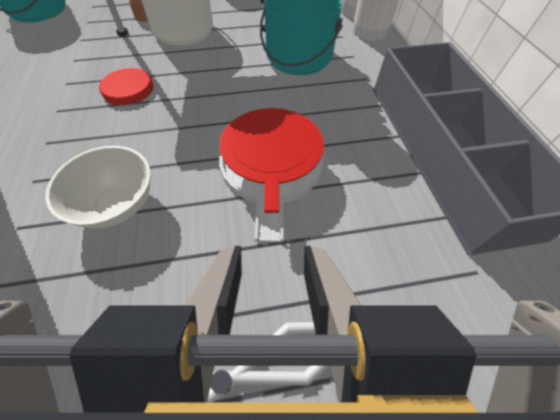

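The lid lies level on the stand, centred near (271,145). Its tab, ending at (272,210), is above the spout, whose end is at (270,237). I'll check the spout's end once and hand in.

```bash
python3 - <<'E'
from h import *
c=dict(np.load("w5.npz"));e=onz(c,(270,238),.006);f=np.array([.6366,-.2343]);d=e[:2]-f
print(e,np.linalg.norm(d),np.degrees(np.arctan2(d[1],d[0])))
if abs(np.linalg.norm(d)-.12)<.01: print(env.job_done())
E
```

```text
[ 0.61660112 -0.34334416  0.006     ] 0.11086290475483712 -100.39264346158554
the job is handed in; nothing more can be done
None
```

The job is handed in at about 14 s of the 48 s limit, with no verdict shown: the lid was tipped about 21° and held over half a second, then set on the plate (felt at about 31 mm) with about 3 N and released, lying by my measurements within about 3 mm of the stand's axis and its tab within about 1° of the spout's line, though the last spout check came out 9 mm short of the expected 120 mm.

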